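Close the block setter to its gauge by rolling the knurled wheel

ROBOT

A 6-joint arm with a two-finger parallel gripper is mounted at the origin on a cart in front of the work surface, level with it; the furniture and walls round the work are solid. World frame = base frame: x ahead of the robot, y to its left, z up, the work surface at z = 0. Lengths are in m, angles in rad, forces in N, time in s.
With the tool pointing down it reaches from about 0.275 to 0.875 m from the base axis. Payload 12.5 kg.
Tool frame: the origin (TCP) lies at the very end of the fingers, on their centre line; the grasp point (between the pads) lies 19 mm behind it; z points along the fingers, y is the line along which they close (so a half turn about z gives the same grasp; the last joint's range is limited). The gripper opens to 85 mm and grips with 20 to 120 N. Pads are 22 mm wide; open, the fingers measure 114 mm over their backs; the gripper's body (76 mm by 85 mm) begins 54 mm behind the grasp point. The pads swing forward as they close: fully open they stand 13 mm farther back than shut.
Start: joints at [1.145, 0.351, 1.652, -0, 1.139, -0.085], TCP at [0.184, 0.518, 0.231] pointing down, gripper open.
Joint ranges: [-2.75, 2.75], [-0.79, 2.1], [0.01, 2.65], [-1.57, 4.71], [0.07, 3.14], [-2.87, 2.87]. Speed limits (rad/s): [2.22, 2.22, 2.79, 3.14, 3.14, 3.14].

INTERFACE

Orientations are given as a rotation vector (axis times angle).
In Python, from bench import ctrl gives the robot as it stands.
- The arm moves only by the tool arm_command, never from a script. Its argument "targets" is a list of rows, each an object of numbers: "dx", "dy", "dz": the shift along the tool's x, y, z as a fraction of full scale; "rx", "ry", "rz": the turn, a rotation vector about the tool's x, y, z as a fraction of full scale; "fingers": the gripper command: -1 is shut, 1 is fully open, values between are in proportion. A call has 1 to 10 rows; each row shifts and turns the commanded pose from where the row before left it, along the tool's axes as they then stand; what a row does not reach is not made up. Full scale, the value 1, is 300 mm for a shift and 0.5 rad for a turn. A row lasts 1/8 s, in which the tool goes at most 62.5 mm and 10.7 degrees, less where a joint would pass 70% of its speed; a pose out of reach is approached as far as the arm can. A call with a number of a shift or a turn outside -1 to 1 is refused whole. A call with a gripper value outside its range is refused whole. The fingers move at their own pace and stop on an object; the grip force is fixed at half the most. Time passes only in rows, so rows that do not move let the fingers close. It gives the time, the measured TCP pose, the force, the opening and the grip force at its end, in the units of the state.
- ctrl.get_obs(): the state, without advancing time (a new reading comes with each control period).
- ctrl.read_camera(name): name is "side" or "top"; returns a dict with "img" (480x640x3 uint8, red, green, blue), "K" (3x3 intrinsics, pixels), "rvec" (rotation vector, rad) and "tvec" (3), from world to camera coordinates, as OpenCV has them. Camera axes: x right, y down, z forward; pixel columns grow to the right and rows downward; lengths in m; the calibration is good to about 2 mm. A picture is of the moment at which its call begins. There is no depth.
- ctrl.sign_off(): hands the job in; it is judged then, once.
The state is a dict: "clock": time; "joint_positions": joint angles; "dq": joint speeds; "effort": joint torques, N m; "eef_pos": TCP position; "tool_rot": TCP orientation; "force": force on the tool from outside, world axes, zero at the start; "ft_torque": the same for the moment, N m; "finger_gap": finger opening in m; "grasp_force": force on a finger pad.
Only numpy, scipy, OpenCV 4.12 (cv2) and the standard library are available. Lean on these libraries where they do the work, as an engineer would, in place of code of your own. Each camera call takes 0.05 s, during which the arm holds its last target. There are 200 camera calls.

TASK

On the table stands a small block-setting vice with a knurled wheel. Roll the wheel under a fingertip, with light pressure, until the sliding jaw has closed in and the pointer on it stands exactly opposite the pointer of the gauge rider, then take the hand away. Move the jaw only by the wheel: do not push the jaw or the gauge rider, and leave the print block, the tin and the seam roller lying by it where they are.

Things in the scene. Friction and masses are not known exactly. Their poses are not given: they have to be found in the camera images.
- setter: Block-setting vice, screwed to the table. Origin on the table below the wheel's centre; x runs along the screw from the wheel to the fixed jaw at the other end, y to the left of that, z up. Grey bed x -30 to 150, y -66 to 45 mm, 12 mm thick. Cheeks beside the wheel (x -22 to -14 and 14 to 22 mm) are 52 mm high, the fixed jaw 53 mm.
- wheel_top (a point): Fixed point at the top of the knurled steel wheel, 71 mm above the table, over its centre. The wheel is a ribbed disc, radius 31 mm, 22 mm thick, its axle level along the setter's x axis, 40 mm above the table. Only its upper part, between the cheeks, can be reached. Axes as the setter's.
- wheel (a joint): Turn of the wheel, rad, 0 at the start. Grows as the wheel's top is rolled toward the setter's -y; the jaw closes 4 mm per rad (rolling to +y opens it). Friction 0.05 N m (under 2 N at the rim); stays where left. A fingertip pressed on with 5 to 10 N and dragged across turns it without slipping; several strokes are needed. More than 45 N fails.
- jaw: Sliding aluminium jaw, 62 mm wide, 20 mm thick, top 50 mm above the table; starts open, 54 mm from the wheel's centre, and moves along the setter's +x as it closes. Origin at table height under its middle. Driven by the wheel only; touching it with more than 2 N fails.
- jaw_point (a point): Tip of the flat dark steel pointer on top of the jaw, at its -y side, 51 mm above the table, 37 mm to the -y side of the screw. Site axes as the setter's.
- gauge: Steel gauge rider 18 x 16 x 38 mm, top 50 mm above the table, locked on the rail along the setter's -y side, each time at another place, 13 to 30 mm further along x than the jaw's start. Origin at table height under the setter's screw. Touching it with more than 2 N fails.
- gauge_point (a point): Tip of the flat dark steel pointer on top of the gauge rider, pointing at the jaw's pointer across a 3 mm gap. The jaw is set when jaw_point and gauge_point have the same position along the setter's x axis. Axes as the setter's.
- print_block: Wooden hand printing block 50 x 55 x 29 mm, loose bystander to the -y side of the setter. Origin at the centre of its underside.
- wax_tin: Round tin with a lid, 62 mm across, 46 mm high, loose bystander to the -y side of the setter near the wheel. Origin at the centre of its underside.
- roller: Seam roller, 178 x 59 x 33 mm, with a wooden handle, loose bystander near the table's front edge, left of the setter. Origin at the centre of its underside.

How it is judged:
On the way:
1. the wheel is being rolled by the fingers and has turned by more than 1 rad in the closing direction (value of joint wheel above 1 rad and contact force between the fingers and wheel above 0.3 N), for 0.1 s.
At the end, for the whole second after the job is handed in: the jaw's pointer stands opposite the gauge rider's pointer within 2 mm along the screw, the wheel is at rest, and the print block, the tin and the seam roller are within 15 mm of where they stood (x of jaw_point in the frame of gauge_point between -0.002 and 0.002 m and velocity of joint wheel between -0.05 and 0.05 rad/s and distance of each of print_block, wax_tin, roller from where it was at the start of the episode below 0.015 m); the robot touches nothing.
It fails at once if the jaw or the gauge rider is pushed directly (more than 2 N) (contact force between any of the fingers, the arm and jaw above 2 N or contact force between any of the fingers, the arm and gauge above 2 N).
It fails at once if the wheel is pressed or squeezed with more than 45 N (contact force between the fingers and wheel above 45 N).
It fails at once if the print block, the tin or the seam roller is lifted or shifted by more than 15 mm (distance of any of print_block, wax_tin, roller from where it was at the start of the episode above 0.015 m).
It also fails if it takes over 67 s, if anything falls off the work surface, if the arm or the gripper's body presses on something with over 40 N, if the wrist force passes 120 N, or if a joint passes its speed limit or range.

## Working session

There is one attempt and no reset: what is moved stays moved. The work goes in short steps, Python scripts to look and compute and a tool call to move; the robot and the scene stay as the last step left them, time stands still between calls to the robot, and variables do not carry over. Pictures are saved under pics/ and viewed, at most 10 in all, crops included, and the job is handed in when it is done.

Besides the shell and the picture viewer there is one more tool, called after "Call:" as name([rows], argument=value, ...), one row to a line, values as JSON. arm_command: Moves the arm, as the interface text tells. Shift numbers are shares of 300 mm and turn numbers shares of 0.5 rad, none past 1 either way. Its arguments: {"type":"object","properties":{"targets":{"type":"array","items":{"type":"object","properties":{"dx":{"type":"number","minimum":-1,"maximum":1},"dy":{"type":"number","minimum":-1,"maximum":1},"dz":{"type":"number","minimum":-1,"maximum":1},"rx":{"type":"number","minimum":-1,"maximum":1},"ry":{"type":"number","minimum":-1,"maximum":1},"rz":{"type":"number","minimum":-1,"maximum":1},"fingers":{"type":"number"}}}}},"required":["targets"]}

```bash
mkdir -p pics
cat > h.py <<'E'
import numpy as np, cv2
from bench import ctrl
def cam(n,f=None):
    c=ctrl.read_camera(n)
    if f: cv2.imwrite('pics/'+f,c['img'][:,:,::-1])
    return c
def ray(c,u,v,z):
    R=cv2.Rodrigues(np.array(c['rvec'],float))[0]; t=np.array(c['tvec'],float).ravel()
    o=-R.T@t; d=R.T@np.linalg.inv(c['K'])@np.array([u,v,1.])
    return o+d*(z-o[2])/d[2]
def proj(c,P):
    return cv2.projectPoints(np.array(P,float).reshape(-1,3),np.array(c['rvec'],float),np.array(c['tvec'],float),np.array(c['K'],float),None)[0].reshape(-1,2)
E
python3 - <<'E'
from h import *
o=ctrl.get_obs();print(o)
for n in('top','side'):
    c=cam(n,n+'0.png');print(n,c['K'],c['rvec'],c['tvec'],ray(c,320,240,0))
E
```

```text
{'clock': 0.0, 'joint_positions': array([ 1.14539485e+00,  3.51253550e-01,  1.65244524e+00, -2.63987280e-05,
        1.13911902e+00, -8.45938606e-02]), 'dq': array([ 6.22265403e-05, -9.54722974e-04, -3.60022485e-04, -4.37361097e-04,
        1.04609619e-04, -2.53085028e-03]), 'effort': array([-3.17256017e-03, -5.06092823e+01, -2.91408902e+01, -2.44114717e-04,
        4.58823240e-03, -3.29216402e-05]), 'eef_pos': array([0.18367162, 0.51805713, 0.23074091]), 'tool_rot': array([-5.32686611e-01, -3.09581168e+00,  1.87156430e-03]), 'force': array([-0.62858222, -0.29502403,  1.12970635]), 'ft_torque': array([-0.01000549,  0.01285182, -0.02272348]), 'grasp_force': 0.0, 'finger_gap': 0.08571717911319056}
top [[537.43065669   0.         329.59840267]
 [  0.         537.43065669 237.75469924]
 [  0.           0.           1.        ]] [ 2.16737112 -2.21501096  0.06913219] [-0.15613383  0.48934787  0.92314478] [ 0.48314067 -0.14967053  0.        ]
side [[562.0698495    0.         319.58410827]
 [  0.         562.0698495  239.67395705]
 [  0.           0.           1.        ]] [ 2.2630275  -0.38102828  0.14209622] [-0.51820047  0.06465573  1.1603059 ] [ 5.18918289e-01 -8.56523940e-02  1.11022302e-16]
```

View pics/top0.png

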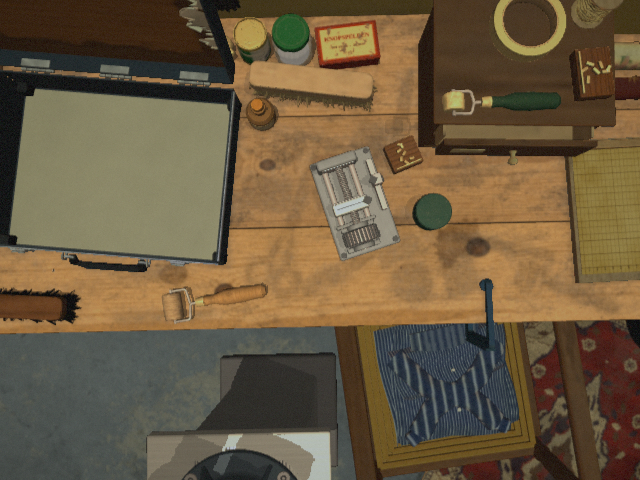

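View pics/side0.png

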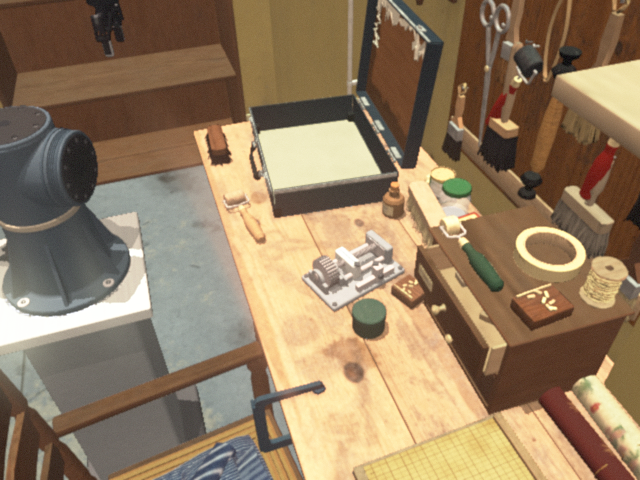

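Run:
```python
from h import *
a=cv2.imread('pics/top0.png')[145:265,300:410]; b=cv2.imread('pics/side0.png')[228:308,300:410]
cv2.imwrite('pics/c0.png',cv2.resize(a,None,fx=5,fy=5,interpolation=cv2.INTER_CUBIC))
cv2.imwrite('pics/c1.png',cv2.resize(b,None,fx=7,fy=7,interpolation=cv2.INTER_CUBIC))
c=cam('top')
for p in [(310,163),(367,148),(400,242),(343,261)]: print(ray(c,*p,0.012))
print(ray(c,361,235,0.071))
```

```text
[ 0.61903888 -0.13501362  0.012     ]
[ 0.64368688 -0.2363824   0.012     ]
[ 0.47590546 -0.28981738  0.012     ]
[ 0.44484452 -0.18926228  0.012     ]
[ 0.4858285  -0.21823882  0.071     ]
```

View pics/c0.png

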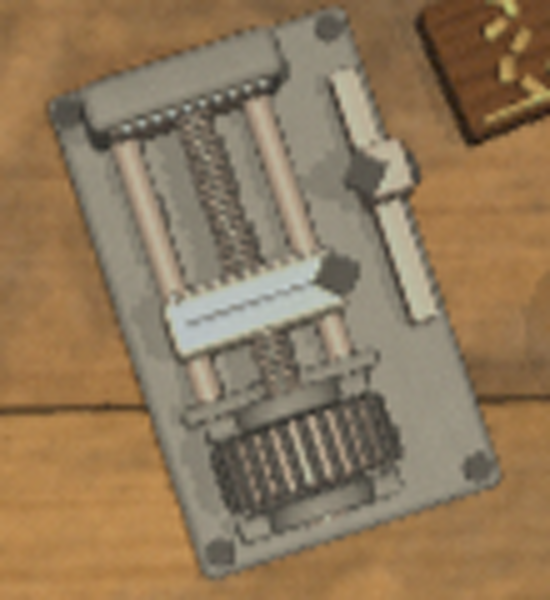

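View pics/c1.png

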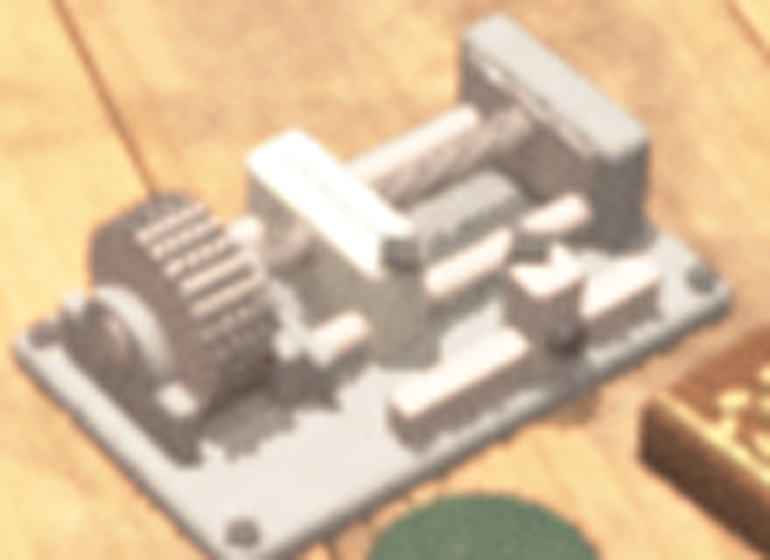

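```bash
cat >> h.py <<'E'
def blobs(img,pts,s=5,r=7):
    # centroid of the dark pointer near each guess (weighted by darkness)
    g=cv2.cvtColor(np.ascontiguousarray(img),cv2.COLOR_RGB2GRAY); out=[]
    for u,v in pts:
        p=cv2.resize(g,None,fx=s,fy=s,interpolation=cv2.INTER_CUBIC)
        m=(p<THR).astype(np.uint8); n,l,st,ce=cv2.connectedComponentsWithStats(m)
        d=np.hypot(*(ce-np.array([u*s,v*s])).T); d[(st[:,4]<60)|(st[:,4]>4000)]=1e9
        i=d.argmin(); out.append(((ce[i]+.5)/s-.5,st[i]))
    return out
THR=85
E
python3 - <<'E'
from h import *
from scipy.optimize import least_squares
c=cam('top')
im=c['img']
for (u,v) in [(367.3,199),(373.3,179.5)]:
    print(cv2.cvtColor(np.ascontiguousarray(im),cv2.COLOR_RGB2GRAY)[int(v)-6:int(v)+7,int(u)-9:int(u)+10])
B=np.array([[150,45,12],[150,-66,12],[-30,-66,12],[-30,45,12]])/1e3
uv=np.array([[310,165.5],[370,147],[400,242],[341.3,260.5]])
def T(p,P):
    P=np.atleast_2d(P);a=p[2];R=np.array([[np.cos(a),-np.sin(a),0],[np.sin(a),np.cos(a),0],[0,0,1]])
    return P@R.T+[p[0],p[1],0]
r=least_squares(lambda p:(proj(c,T(p,B))-uv).ravel(),[.48,-.21,.3])
print(r.x,r.fun)
print('proj',proj(c,T(r.x,np.array([[54,-37,51],[0,0,71],[67,-40,51],[84,-40,51]])/1e3)))
R=cv2.Rodrigues(ctrl.get_obs()['tool_rot'])[0];print(R)
E
```

```text
[[129 157 179 166 148 106 142 145 147 146 144 145 145 145 145 142 130 128
   83]
 [121 149 176 176 148 136 106 127 125 145 145 142 144 143 145 146 140 128
   95]
 [116 117 149 176 137 135 157 136 102 129 145 144 144 144 145 146 144 128
  120]
 [164 130 124 173 172 177 138 105  89 100 104 107 141 142 143 141 146 127
  125]
 [175 171 174 188 188 190 116  91  88  90  91  87 108 109 141 145 146 129
  125]
 [189 189 188 191 191 188 103  90  89  87  88  86  89  89 141 146 144 140
  128]
 [189 191 192 192 190 140  93  89  90  87  89  89  88  90 144 147 147 148
  129]
 [191 191 190 190 191 107  88  87  86  86  87  89  86  94 145 146 147 148
  129]
 [191 191 192 159 130  86  86  88  85  88  87  89  90 132 144 147 145 145
  130]
 [145 139 154 176 172 169 121  82  86  90  91  89  90 144 147 147 145 146
  141]
 [175 175 179 190 192 191 176 167 120  85  88 102 133 144 145 146 146 146
  144]
 [190 189 190 189 190 192 190 188 178 170 118 132 144 145 144 144 147 148
  146]
 [191 190 192 190 191 191 190 190 183 177 148 118 143 146 144 144 147 147
  146]]
[[144 144 143 127 127  93 115 176 181 177 138 
[... 720 characters left out ...]
  86  87 106 180 182 174 169 146 110
   96]
 [126 125 125 124 123 117 114  80  67  72  90 154 164 133 110 104  90  70
   82]
 [128 127 125 124 123 125 128  94  65  67  80 107 100  83  68 105  70  74
  115]
 [142 139 140 139 128 126 126 119  74  65  70  68 112 108 153 167 108 102
  129]]
[ 0.484919   -0.21997745  0.28482834] [-0.17952713 -0.92235532 -0.35173308 -1.1409524   1.12309609  0.67878303
 -0.59520836  1.33026492]
proj [[372.45658449 199.23139492]
 [362.07247423 235.52963908]
 [371.78805907 191.4010049 ]
 [368.70560529 181.87686872]]
[[-9.42493347e-01  3.34224783e-01 -2.92503960e-04]
 [ 3.34224905e-01  9.42493134e-01 -6.36701479e-04]
 [ 6.28815603e-05 -6.97849016e-04 -9.99999755e-01]]
```

Call:
arm_command([
  {"dx":-0.107,"dy":-0.119,"fingers":-1},
  {"dx":-0.107,"dy":-0.119,"fingers":-1},
  {"dx":-0.107,"dy":-0.119,"fingers":-1},
  {"dx":-0.107,"dy":-0.119,"fingers":-1},
  {"dx":-0.107,"dy":-0.119,"fingers":-1},
  {"dx":-0.107,"dy":-0.119,"fingers":-1},
  {"dx":-0.107,"dy":-0.119,"fingers":-1},
  {"dx":-0.107,"dy":-0.119,"fingers":-1},
])

```text
$.targets[0]: bad value
```

Call:
arm_command([
  {"dx":-0.107,"dy":-0.119,"fingers":-1},
  {"dx":-0.107,"dy":-0.119,"fingers":-1},
  {"dx":-0.107,"dy":-0.119,"fingers":-1},
  {"dx":-0.107,"dy":-0.119,"fingers":-1},
  {"dx":-0.107,"dy":-0.119,"fingers":-1},
  {"dx":-0.107,"dy":-0.119,"fingers":-1},
  {"dx":-0.107,"dy":-0.119,"fingers":-1},
  {"dx":-0.107,"dy":-0.119,"fingers":-1},
])

```text
$.targets[0]: bad value
```

Call:
arm_command([
  {"rz":-0.3125,"fingers":-1},
  {"rz":-0.3125,"fingers":-1},
  {"rz":-0.3125,"fingers":-1},
  {"rz":-0.3125,"fingers":-1},
  {"dz":0.1,"fingers":-1},
  {"dz":0.1,"fingers":-1},
  {"dz":0.1,"fingers":-1},
  {"fingers":-1},
])

```text
$.targets[0]: bad value
```

Call:
arm_command([
  {"dx":-0.107,"dy":-0.119,"dz":0,"rx":0,"ry":0,"rz":0,"fingers":-1},
])

```text
clock: 0.32
eef_pos: [0.2018, 0.4746, 0.2309]
tool_rot: [-0.529, -3.097, -0.0]
force: [1.0, -0.0, 0.3]
finger_gap: 0.07
grasp_force: 0.0
```

Call:
arm_command([
  {"dx":-0.107,"dy":-0.119,"dz":0,"rx":0,"ry":0,"rz":0,"fingers":-1},
  {"dx":-0.107,"dy":-0.119,"dz":0,"rx":0,"ry":0,"rz":0,"fingers":-1},
  {"dx":-0.107,"dy":-0.119,"dz":0,"rx":0,"ry":0,"rz":0,"fingers":-1},
  {"dx":-0.107,"dy":-0.119,"dz":0,"rx":0,"ry":0,"rz":0,"fingers":-1},
  {"dx":-0.107,"dy":-0.119,"dz":0,"rx":0,"ry":0,"rz":0,"fingers":-1},
  {"dx":-0.107,"dy":-0.119,"dz":0,"rx":0,"ry":0,"rz":0,"fingers":-1},
  {"dx":-0.107,"dy":-0.119,"dz":0,"rx":0,"ry":0,"rz":0,"fingers":-1},
  {"dx":-0.107,"dy":-0.119,"dz":0,"rx":0,"ry":0,"rz":0,"fingers":-1},
])

```text
clock: 1.32
eef_pos: [0.349, 0.1175, 0.2314]
tool_rot: [0.532, 3.096, 0.0]
force: [1.0, 1.1, -0.2]
finger_gap: 0.0003
grasp_force: 0.0
```

Call:
arm_command([
  {"dx":-0.107,"dy":-0.119,"dz":0,"rx":0,"ry":0,"rz":0,"fingers":-1},
  {"dx":-0.107,"dy":-0.119,"dz":0,"rx":0,"ry":0,"rz":0,"fingers":-1},
  {"dx":-0.107,"dy":-0.119,"dz":0,"rx":0,"ry":0,"rz":0,"fingers":-1},
  {"dx":-0.107,"dy":-0.119,"dz":0,"rx":0,"ry":0,"rz":0,"fingers":-1},
  {"dx":-0.107,"dy":-0.119,"dz":0,"rx":0,"ry":0,"rz":0,"fingers":-1},
  {"dx":-0.107,"dy":-0.119,"dz":0,"rx":0,"ry":0,"rz":0,"fingers":-1},
  {"dx":-0.107,"dy":-0.119,"dz":0,"rx":0,"ry":0,"rz":0,"fingers":-1},
  {"dx":0,"dy":0,"dz":0,"rx":0,"ry":0,"rz":0,"fingers":-1},
])

```text
clock: 2.33
eef_pos: [0.4775, -0.194, 0.2308]
tool_rot: [-0.537, -3.095, 0.0]
force: [0.3, 0.8, 0.2]
finger_gap: 0.0003
grasp_force: 0.0
```

Call:
arm_command([
  {"dx":0,"dy":0,"dz":0,"rx":0,"ry":0,"rz":-0.3125,"fingers":-1},
  {"dx":0,"dy":0,"dz":0,"rx":0,"ry":0,"rz":-0.3125,"fingers":-1},
  {"dx":0,"dy":0,"dz":0,"rx":0,"ry":0,"rz":-0.3125,"fingers":-1},
  {"dx":0,"dy":0,"dz":0,"rx":0,"ry":0,"rz":-0.3125,"fingers":-1},
  {"dx":0,"dy":0,"dz":0.15,"rx":0,"ry":0,"rz":0,"fingers":-1},
  {"dx":0,"dy":0,"dz":0.15,"rx":0,"ry":0,"rz":0,"fingers":-1},
  {"dx":0,"dy":0,"dz":0,"rx":0,"ry":0,"rz":0,"fingers":-1},
])

```text
clock: 3.2
eef_pos: [0.4752, -0.1903, 0.1392]
tool_rot: [0.445, -3.105, -0.005]
force: [-0.8, 0.3, -0.1]
finger_gap: -0.0001
grasp_force: 0.0
```

```bash
cat >> h.py <<'E'
W=np.array([.4849,-.2200,.040]); A=.2848
S=np.array([[np.cos(A),np.sin(A),0],[-np.sin(A),np.cos(A),0],[0,0,1]])  # world->setter rows
def st():
    o=ctrl.get_obs(); R=cv2.Rodrigues(o['tool_rot'])[0]; d=o['eef_pos']-W; d[2]=o['eef_pos'][2]
    print('t',round(o['clock'],2),'setter mm',(S@d*1e3).round(1),'F setter',(S@o['force']).round(1),'gap',round(o['finger_gap'],4))
    print('tool axes in setter (cols):\n',(S@R).round(3))
E
python3 - <<'E'
from h import *
st(); c=cam('side','s1.png'); a=c['img'][180:320,270:430,::-1]
cv2.imwrite('pics/s1c.png',cv2.resize(a,None,fx=4.5,fy=4.2,interpolation=cv2.INTER_CUBIC))
E
```

```text
t 3.2 setter mm [ -0.9  31.2 139.2] F setter [-0.7  0.6 -0.1] gap -0.0001
tool axes in setter (cols):
 [[-1.     0.    -0.004]
 [ 0.     1.     0.004]
 [ 0.004  0.004 -1.   ]]
```

View pics/s1c.png

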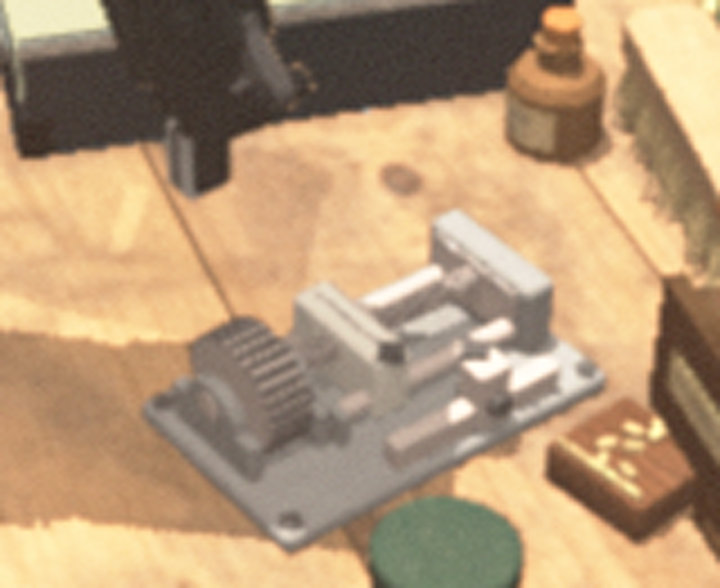

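Call:
arm_command([
  {"dx":0,"dy":-0.064,"dz":0.1,"rx":0,"ry":0,"rz":0,"fingers":-1},
  {"dx":0,"dy":0,"dz":0.1,"rx":0,"ry":0,"rz":0,"fingers":-1},
  {"dx":0,"dy":0,"dz":0.02,"rx":0,"ry":0,"rz":0,"fingers":-1},
  {"dx":0,"dy":0,"dz":0,"rx":0,"ry":0,"rz":0,"fingers":-1},
])

```text
clock: 3.75
eef_pos: [0.4831, -0.2102, 0.0768]
tool_rot: [-0.445, 3.109, -0.002]
force: [-0.3, -0.1, 0.0]
finger_gap: -0.0001
grasp_force: 0.0
```

Call:
arm_command([
  {"dx":0,"dy":0,"dz":0.0067,"rx":0,"ry":0,"rz":0,"fingers":-1},
  {"dx":0,"dy":0,"dz":0,"rx":0,"ry":0,"rz":0,"fingers":-1},
])

```text
clock: 4.0
eef_pos: [0.4827, -0.2102, 0.0741]
tool_rot: [-0.445, 3.109, -0.001]
force: [-0.1, 0.3, -1.1]
finger_gap: -0.0003
grasp_force: 0.0
```

Call:
arm_command([
  {"dx":0,"dy":0,"dz":0.0033,"rx":0,"ry":0,"rz":0,"fingers":-1},
  {"dx":0,"dy":0,"dz":0,"rx":0,"ry":0,"rz":0,"fingers":-1},
])

```text
clock: 4.25
eef_pos: [0.4823, -0.2101, 0.0723]
tool_rot: [0.445, -3.11, -0.0]
force: [0.5, 0.4, 0.1]
finger_gap: 0.0001
grasp_force: 0.0
```

Call:
arm_command([
  {"dx":0,"dy":0,"dz":0.0033,"rx":0,"ry":0,"rz":0,"fingers":-1},
  {"dx":0,"dy":0,"dz":0,"rx":0,"ry":0,"rz":0,"fingers":-1},
])

```text
clock: 4.5
eef_pos: [0.4823, -0.2101, 0.0712]
tool_rot: [0.445, -3.11, -0.0]
force: [-0.3, 0.9, -0.7]
finger_gap: 0.0002
grasp_force: 0.0
```

Call:
arm_command([
  {"dx":0,"dy":0,"dz":0.0033,"rx":0,"ry":0,"rz":0,"fingers":-1},
  {"dx":0,"dy":0,"dz":0,"rx":0,"ry":0,"rz":0,"fingers":-1},
])

```text
clock: 4.75
eef_pos: [0.4823, -0.2101, 0.0703]
tool_rot: [0.445, -3.11, -0.0]
force: [-0.1, 0.3, 0.3]
finger_gap: 0.0002
grasp_force: 0.3
```

Call:
arm_command([
  {"dx":0,"dy":0,"dz":0.0033,"rx":0,"ry":0,"rz":0,"fingers":-1},
  {"dx":0,"dy":0,"dz":0,"rx":0,"ry":0,"rz":0,"fingers":-1},
])

```text
clock: 5.0
eef_pos: [0.4825, -0.2102, 0.07]
tool_rot: [-0.445, 3.11, -0.001]
force: [-2.1, 1.3, 9.8]
finger_gap: 0.0002
grasp_force: 5.0
```

Call:
arm_command([
  {"dx":0,"dy":0,"dz":0.0017,"rx":0,"ry":0,"rz":0,"fingers":-1},
  {"dx":0,"dy":0,"dz":0,"rx":0,"ry":0,"rz":0,"fingers":-1},
])

```text
clock: 5.25
eef_pos: [0.4826, -0.2102, 0.0699]
tool_rot: [-0.445, 3.109, -0.001]
force: [-4.0, 2.0, 15.6]
finger_gap: 0.0001
grasp_force: 7.5
```

Call:
arm_command([
  {"dx":0,"dy":-0.0133,"dz":-0.002,"rx":0,"ry":0,"rz":0,"fingers":-1},
  {"dx":0,"dy":-0.0133,"dz":-0.001,"rx":0,"ry":0,"rz":0,"fingers":-1},
])

```text
clock: 5.5
eef_pos: [0.4849, -0.218, 0.0707]
tool_rot: [-0.445, 3.109, -0.001]
force: [-2.9, 0.5, 9.9]
finger_gap: -0.0005
grasp_force: 5.0
```

Call:
arm_command([
  {"dx":0,"dy":-0.0133,"dz":-0.001,"rx":0,"ry":0,"rz":0,"fingers":-1},
])

```text
clock: 5.62
eef_pos: [0.486, -0.2217, 0.0707]
tool_rot: [-0.445, 3.109, -0.001]
force: [-0.7, 2.8, 8.3]
finger_gap: 0.0001
grasp_force: 4.2
```

Call:
arm_command([
  {"dx":0,"dy":-0.0133,"dz":0,"rx":0,"ry":0,"rz":0,"fingers":-1},
])

```text
clock: 5.75
eef_pos: [0.4872, -0.2256, 0.0707]
tool_rot: [-0.445, 3.109, -0.001]
force: [-0.1, 2.1, 7.2]
finger_gap: 0.0
grasp_force: 3.7
```

Call:
arm_command([
  {"dx":0,"dy":-0.0133,"dz":0,"rx":0,"ry":0,"rz":0,"fingers":-1},
])

```text
clock: 5.88
eef_pos: [0.4883, -0.2293, 0.0704]
tool_rot: [-0.445, 3.109, -0.0]
force: [-0.3, 0.5, 2.1]
finger_gap: -0.0006
grasp_force: 1.1
```

Call:
arm_command([
  {"dx":0,"dy":-0.0133,"dz":0.001,"rx":0,"ry":0,"rz":0,"fingers":-1},
])

```text
clock: 6.0
eef_pos: [0.4891, -0.2331, 0.0697]
tool_rot: [-0.445, 3.11, 0.0]
force: [0.5, 1.7, 2.3]
finger_gap: 0.0001
grasp_force: 0.9
```

```bash
python3 -c "
from h import *
st()"
```

```text
t 6.0 setter mm [  0.4 -13.8  69.7] F setter [1.  1.5 2.3] gap 0.0001
tool axes in setter (cols):
 [[-1.     0.001  0.   ]
 [ 0.001  1.     0.   ]
 [-0.     0.    -1.   ]]
```

Call:
arm_command([
  {"dx":0,"dy":0,"dz":-0.03,"rx":0,"ry":0,"rz":0,"fingers":-1},
  {"dx":0,"dy":0.16,"dz":0,"rx":0,"ry":0,"rz":0,"fingers":-1},
  {"dx":0,"dy":0,"dz":0.06,"rx":0,"ry":0,"rz":0,"fingers":-1},
  {"dx":0,"dy":-0.015,"dz":0,"rx":0,"ry":0,"rz":0,"fingers":-1},
  {"dx":0,"dy":0,"dz":0,"rx":0,"ry":0,"rz":0,"fingers":-1},
])

```text
clock: 6.62
eef_pos: [0.4773, -0.192, 0.0613]
tool_rot: [-0.444, 3.109, -0.001]
force: [-0.1, -0.4, 0.9]
finger_gap: 0.0001
grasp_force: 0.1
```

Call:
arm_command([
  {"dx":0,"dy":-0.0107,"dz":0,"rx":0,"ry":0,"rz":0,"fingers":-1},
  {"dx":0,"dy":0,"dz":0,"rx":0,"ry":0,"rz":0,"fingers":-1},
])

```text
clock: 6.88
eef_pos: [0.4776, -0.1936, 0.0615]
tool_rot: [0.443, -3.11, -0.003]
force: [-2.9, 11.6, 10.5]
finger_gap: 0.0
grasp_force: 6.5
```

```bash
python3 -c "
from h import *
st()"
```

```text
t 6.88 setter mm [ 0.4 27.4 61.5] F setter [ 0.5 11.9 10.5] gap 0.0
tool axes in setter (cols):
 [[-1.     0.002 -0.   ]
 [ 0.002  1.     0.002]
 [ 0.     0.002 -1.   ]]
```

Call:
arm_command([
  {"dx":0,"dy":-0.0147,"dz":-0.0155,"rx":0,"ry":0,"rz":0,"fingers":-1},
  {"dx":0,"dy":-0.0183,"dz":-0.0107,"rx":0,"ry":0,"rz":0,"fingers":-1},
])

```text
clock: 7.12
eef_pos: [0.4807, -0.2043, 0.0691]
tool_rot: [-0.445, 3.11, -0.0]
force: [-0.4, 2.3, 0.9]
finger_gap: -0.0
grasp_force: 0.9
```

Call:
arm_command([
  {"dx":0,"dy":-0.02,"dz":-0.0063,"rx":0,"ry":0,"rz":0,"fingers":-1},
  {"dx":0,"dy":-0.021,"dz":-0.0023,"rx":0,"ry":0,"rz":0,"fingers":-1},
])

```text
clock: 7.38
eef_pos: [0.4842, -0.2165, 0.0713]
tool_rot: [-0.444, 3.11, -0.001]
force: [-0.0, 0.4, -0.3]
finger_gap: 0.0001
grasp_force: 0.0
```

```bash
python3 -c "
from h import *
st()"
```

```text
t 7.38 setter mm [ 0.3  3.6 71.3] F setter [ 0.1  0.4 -0.3] gap 0.0001
tool axes in setter (cols):
 [[-1.     0.001  0.   ]
 [ 0.001  1.    -0.001]
 [-0.    -0.001 -1.   ]]
```

Call:
arm_command([
  {"dx":0,"dy":0,"dz":0.0045,"rx":0,"ry":0,"rz":0,"fingers":-1},
  {"dx":0,"dy":-0.0287,"dz":0,"rx":0,"ry":0,"rz":0,"fingers":-1},
  {"dx":0,"dy":-0.0167,"dz":0.0013,"rx":0,"ry":0,"rz":0,"fingers":-1},
])

```text
clock: 7.75
eef_pos: [0.4885, -0.2295, 0.0704]
tool_rot: [-0.444, 3.109, -0.002]
force: [-1.6, 0.4, 10.8]
finger_gap: -0.0001
grasp_force: 5.7
```

Call:
arm_command([
  {"dx":0,"dy":-0.0133,"dz":0.0027,"rx":0,"ry":0,"rz":0,"fingers":-1},
  {"dx":0,"dy":-0.0133,"dz":0.004,"rx":0,"ry":0,"rz":0,"fingers":-1},
])

```text
clock: 8.0
eef_pos: [0.4909, -0.2373, 0.0683]
tool_rot: [-0.444, 3.108, -0.003]
force: [-0.5, -1.3, 7.2]
finger_gap: -0.0004
grasp_force: 3.8
```

Call:
arm_command([
  {"dx":0,"dy":-0.02,"dz":0.011,"rx":0,"ry":0,"rz":0,"fingers":-1},
])

```text
clock: 8.12
eef_pos: [0.4926, -0.2431, 0.0649]
tool_rot: [-0.445, 3.108, -0.003]
force: [0.1, -1.6, 5.3]
finger_gap: 0.0001
grasp_force: 2.7
```

Call:
arm_command([
  {"dx":0,"dy":-0.0167,"dz":0.0117,"rx":0,"ry":0,"rz":0,"fingers":-1},
])

```text
clock: 8.25
eef_pos: [0.4938, -0.2477, 0.061]
tool_rot: [-0.444, 3.108, -0.002]
force: [0.5, 0.2, 3.4]
finger_gap: -0.0001
grasp_force: 1.3
```

```bash
python3 -c "
from h import *
st()"
```

```text
t 8.25 setter mm [  0.8 -29.1  61. ] F setter [0.6 0.1 3.4] gap -0.0001
tool axes in setter (cols):
 [[-1.     0.001  0.001]
 [ 0.001  1.    -0.001]
 [-0.001 -0.001 -1.   ]]
```

Call:
arm_command([
  {"dx":0,"dy":-0.01,"dz":-0.03,"rx":0,"ry":0,"rz":0,"fingers":-1},
  {"dx":0,"dy":0,"dz":-0.03,"rx":0,"ry":0,"rz":0,"fingers":-1},
  {"dx":0,"dy":0.11,"dz":0,"rx":0,"ry":0,"rz":0,"fingers":-1},
  {"dx":0,"dy":0.11,"dz":0,"rx":0,"ry":0,"rz":0,"fingers":-1},
  {"dx":0,"dy":0,"dz":0.06,"rx":0,"ry":0,"rz":0,"fingers":-1},
  {"dx":0,"dy":-0.02,"dz":0,"rx":0,"ry":0,"rz":0,"fingers":-1},
  {"dx":0,"dy":0,"dz":0,"rx":0,"ry":0,"rz":0,"fingers":-1},
])

```text
clock: 9.12
eef_pos: [0.4776, -0.1931, 0.0613]
tool_rot: [-0.444, 3.109, -0.001]
force: [0.0, -1.0, 0.5]
finger_gap: 0.0001
grasp_force: 0.0
```

```bash
python3 -c "
from h import *
st()"
```

```text
t 9.12 setter mm [ 0.6 27.9 61.3] F setter [-0.2 -1.   0.5] gap 0.0001
tool axes in setter (cols):
 [[-1.     0.001  0.001]
 [ 0.001  1.    -0.001]
 [-0.001 -0.001 -1.   ]]
```

Call:
arm_command([
  {"dx":0,"dy":-0.0037,"dz":0.001,"rx":0,"ry":0,"rz":0,"fingers":-1},
  {"dx":0,"dy":-0.0167,"dz":-0.0123,"rx":0,"ry":0,"rz":0,"fingers":-1},
])

```text
clock: 9.38
eef_pos: [0.4787, -0.1977, 0.0642]
tool_rot: [0.444, -3.109, -0.002]
force: [-1.1, 4.9, 3.8]
finger_gap: -0.0001
grasp_force: 2.5
```

Call:
arm_command([
  {"dx":0,"dy":-0.02,"dz":-0.0117,"rx":0,"ry":0,"rz":0,"fingers":-1},
])

```text
clock: 9.5
eef_pos: [0.4805, -0.2038, 0.0679]
tool_rot: [0.445, -3.11, -0.001]
force: [-0.9, 3.0, -1.3]
finger_gap: 0.0003
grasp_force: 1.0
```

Call:
arm_command([
  {"dx":0,"dy":-0.02,"dz":-0.0037,"rx":0,"ry":0,"rz":0,"fingers":-1},
])

```text
clock: 9.62
eef_pos: [0.4824, -0.2099, 0.0693]
tool_rot: [-0.445, 3.11, 0.0]
force: [-3.2, 6.0, 13.1]
finger_gap: -0.0
grasp_force: 8.1
```

Call:
arm_command([
  {"dx":0,"dy":-0.02,"dz":-0.0023,"rx":0,"ry":0,"rz":0,"fingers":-1},
])

```text
clock: 9.75
eef_pos: [0.4844, -0.216, 0.0704]
tool_rot: [-0.445, 3.109, -0.001]
force: [-4.3, 2.8, 15.2]
finger_gap: 0.0002
grasp_force: 7.0
```

```bash
python3 -c "
from h import *
st()"
```

```text
t 9.75 setter mm [ 0.6  4.  70.4] F setter [-3.3  3.8 15.2] gap 0.0002
tool axes in setter (cols):
 [[-1.     0.001  0.001]
 [ 0.001  1.    -0.001]
 [-0.001 -0.001 -1.   ]]
```

Call:
arm_command([
  {"dx":0,"dy":-0.03,"dz":-0.0013,"rx":0,"ry":0,"rz":0,"fingers":-1},
  {"dx":0,"dy":-0.0167,"dz":0.0013,"rx":0,"ry":0,"rz":0,"fingers":-1},
  {"dx":0,"dy":-0.0133,"dz":0.0027,"rx":0,"ry":0,"rz":0,"fingers":-1},
  {"dx":0,"dy":-0.0133,"dz":0.004,"rx":0,"ry":0,"rz":0,"fingers":-1},
  {"dx":0,"dy":-0.02,"dz":0.011,"rx":0,"ry":0,"rz":0,"fingers":-1},
  {"dx":0,"dy":-0.0167,"dz":0.0117,"rx":0,"ry":0,"rz":0,"fingers":-1},
])

```text
clock: 10.5
eef_pos: [0.4937, -0.2479, 0.0608]
tool_rot: [-0.444, 3.109, -0.002]
force: [0.4, -0.2, 2.6]
finger_gap: -0.0003
grasp_force: 1.1
```

Call:
arm_command([
  {"dx":0,"dy":-0.01,"dz":-0.03,"rx":0,"ry":0,"rz":0,"fingers":-1},
  {"dx":0,"dy":0,"dz":-0.03,"rx":0,"ry":0,"rz":0,"fingers":-1},
  {"dx":0,"dy":0.11,"dz":0,"rx":0,"ry":0,"rz":0,"fingers":-1},
  {"dx":0,"dy":0.11,"dz":0,"rx":0,"ry":0,"rz":0,"fingers":-1},
  {"dx":0,"dy":0,"dz":0.06,"rx":0,"ry":0,"rz":0,"fingers":-1},
  {"dx":0,"dy":-0.02,"dz":0,"rx":0,"ry":0,"rz":0,"fingers":-1},
  {"dx":0,"dy":0,"dz":0,"rx":0,"ry":0,"rz":0,"fingers":-1},
])

```text
clock: 11.38
eef_pos: [0.4776, -0.1932, 0.0612]
tool_rot: [-0.444, 3.109, -0.001]
force: [0.2, -0.5, -0.4]
finger_gap: 0.0003
grasp_force: 0.0
```

Run:
```python
from h import *
st(); a=cam('top','t2.png')['img'][145:245,300:410,::-1]; b=cam('side','s2.png')['img'][228:298,310:410,::-1]
f=lambda x,k:cv2.resize(x,None,fx=k,fy=k,interpolation=cv2.INTER_CUBIC)
A_=f(a,4);B_=f(b,3.6)
o=np.zeros((400,800,3),np.uint8);o[:A_.shape[0],:A_.shape[1]]=A_;o[:B_.shape[0],440:440+B_.shape[1]]=B_[:, :360]
cv2.imwrite('pics/m2.png',o)
```

```text
t 11.38 setter mm [ 0.5 27.8 61.2] F setter [ 0.  -0.6 -0.4] gap 0.0003
tool axes in setter (cols):
 [[-1.     0.001  0.001]
 [ 0.001  1.    -0.001]
 [-0.001 -0.001 -1.   ]]
```

View pics/m2.png

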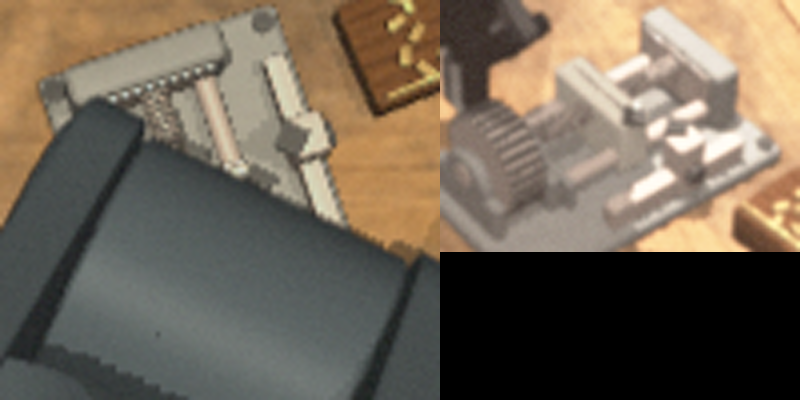

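```bash
cat >> h.py <<'E'
def mm(x,y,z): return (S.T@(np.array([x,y,z])/1e3))+[W[0],W[1],0]
def tos(P): return S@(np.array(P)-[W[0],W[1],0])*1e3
E
python3 - <<'E'
from h import *
ct=cam('top');cs=cam('side')
g=lambda f:cv2.imread('pics/'+f,0).astype(int)
def cen(im,u0,u1,v0,v1,lo,hi):
    a=im[v0:v1,u0:u1]; m=((a>=lo)&(a<hi)).astype(np.uint8); n,l,s_,c=cv2.connectedComponentsWithStats(m,connectivity=4); i=1+s_[1:,4].argmax(); return c[i]+[u0,v0],s_[i,4]
t=g('top0.png')
j,n1=cen(t,361,374,194,205,80,112); k,n2=cen(t,366,378,175,184,80,112)
print(j,n1,k,n2, tos(ray(ct,*j,.051)),tos(ray(ct,*k,.051)))
for x in(54,70,84): print(x,proj(cs,[mm(x,-34,51),mm(x,-37,51),mm(x,-40,51),mm(x,-43,51)]).round(1).tolist())
print(g('side0.png')[258:270,350:366]);print(g('side0.png')[257:270,368:384]);print(g('s2.png')[252:266,356:382])
E
```

```text
[367.29090909 199.25454545] 55 [372.4893617  178.91489362] 47 [ 56.6159847 -28.6641781  51.       ] [ 86.90247698 -47.62443322  51.        ]
54 [[358.1, 265.9], [359.1, 266.8], [360.0, 267.6], [361.0, 268.5]]
70 [[364.6, 262.5], [365.6, 263.4], [366.6, 264.2], [367.6, 265.1]]
84 [[370.3, 259.5], [371.3, 260.4], [372.3, 261.3], [373.2, 262.1]]
[[251 253 254 255 255 251 224 196 190 212 216 213 210 214 211 211]
 [253 251 252 254 255 255 254 246 228 217 216 213 211 211 211 197]
 [254 253 249 251 253 255 255 253 239 219 211 210 202 203 202 168]
 [254 254 253 249 233 226 228 229 213 196 203 199 174 172 174 155]
 [254 254 254 253 210 160 156 166 161 171 189 175 156 148 153 148]
 [254 254 254 250 188 143 142 145 144 155 182 163 152 150 156 169]
 [250 254 254 249 185 137 133 140 139 149 171 162 155 165 186 219]
 [221 249 254 242 176 127 115 118 122 130 157 172 188 219 237 247]
 [175 213 238 235 198 154 124 113 110 124 161 212 239 246 249 247]
 [157 173 200 213 197 165 141 135 137 143 182 239 250 248 244 239]
 [155 160 167 173 171 161 155 148 146 148 186 240 246 239 228 212]
 [158 161 162 163 
[... 1748 characters left out ...]
50 150 159
  191 230 244 248 248 245 238 226]
 [187 206 217 211 173 118  96 117 137 138 142 162 158 153 160 178 184 174
  183 219 229 233 232 223 207 175]
 [162 182 204 203 164 112  92 103 120 133 138 154 157 174 212 236 227 176
  159 168 173 171 174 173 154 132]
 [148 158 178 192 166 125 109 103 106 109 122 155 196 229 245 248 229 168
  136 137 142 145 154 169 147 126]
 [144 150 157 170 178 165 144 128 133 131 138 185 238 249 250 247 210 150
  140 138 138 138 177 231 209 162]
 [146 144 149 154 166 166 155 150 146 143 153 197 246 248 245 231 175 125
  123 125 126 133 186 246 248 225]
 [144 142 147 152 161 162 156 152 149 146 145 183 235 237 222 194 151 148
  161 162 162 164 206 248 252 248]]
```

Call:
arm_command([
  {"dx":0,"dy":-0.0037,"dz":0.001,"rx":0,"ry":0,"rz":0,"fingers":-1},
  {"dx":0,"dy":-0.0167,"dz":-0.0123,"rx":0,"ry":0,"rz":0,"fingers":-1},
  {"dx":0,"dy":-0.02,"dz":-0.011,"rx":0,"ry":0,"rz":0,"fingers":-1},
  {"dx":0,"dy":-0.02,"dz":-0.0037,"rx":0,"ry":0,"rz":0,"fingers":-1},
  {"dx":0,"dy":-0.02,"dz":-0.0037,"rx":0,"ry":0,"rz":0,"fingers":-1},
])

```text
clock: 12.2
eef_pos: [0.4843, -0.216, 0.0705]
tool_rot: [-0.445, 3.109, -0.001]
force: [-3.2, 3.0, 12.0]
finger_gap: 0.0001
grasp_force: 5.7
```

Call:
arm_command([
  {"dx":0,"dy":-0.03,"dz":0,"rx":0,"ry":0,"rz":0,"fingers":-1},
  {"dx":0,"dy":-0.0167,"dz":0.0013,"rx":0,"ry":0,"rz":0,"fingers":-1},
  {"dx":0,"dy":-0.0133,"dz":0.0027,"rx":0,"ry":0,"rz":0,"fingers":-1},
  {"dx":0,"dy":-0.0133,"dz":0.004,"rx":0,"ry":0,"rz":0,"fingers":-1},
  {"dx":0,"dy":-0.02,"dz":0.011,"rx":0,"ry":0,"rz":0,"fingers":-1},
  {"dx":0,"dy":-0.0167,"dz":0.0117,"rx":0,"ry":0,"rz":0,"fingers":-1},
])

```text
clock: 12.95
eef_pos: [0.4938, -0.248, 0.0605]
tool_rot: [-0.444, 3.109, -0.002]
force: [0.4, 0.4, 3.4]
finger_gap: 0.0001
grasp_force: 1.2
```

Call:
arm_command([
  {"dx":0,"dy":-0.01,"dz":-0.03,"rx":0,"ry":0,"rz":0,"fingers":-1},
  {"dx":0,"dy":0,"dz":-0.03,"rx":0,"ry":0,"rz":0,"fingers":-1},
  {"dx":0,"dy":0.11,"dz":0,"rx":0,"ry":0,"rz":0,"fingers":-1},
  {"dx":0,"dy":0.11,"dz":0,"rx":0,"ry":0,"rz":0,"fingers":-1},
  {"dx":0,"dy":0,"dz":0.06,"rx":0,"ry":0,"rz":0,"fingers":-1},
  {"dx":0,"dy":-0.02,"dz":0,"rx":0,"ry":0,"rz":0,"fingers":-1},
  {"dx":0,"dy":0,"dz":0,"rx":0,"ry":0,"rz":0,"fingers":-1},
])

```text
clock: 13.82
eef_pos: [0.4777, -0.1933, 0.0609]
tool_rot: [-0.444, 3.109, -0.001]
force: [-0.3, -0.2, 0.3]
finger_gap: -0.0
grasp_force: 0.0
```

Run:
```python
from h import *
st(); a=cam('top','t3.png')['img'][145:245,300:410,::-1]; b=cam('side','s3.png')['img'][228:298,310:410,::-1]
f=lambda x,k:cv2.resize(x,None,fx=k,fy=k,interpolation=cv2.INTER_CUBIC)
A_=f(a,4);B_=f(b,3.6)
o=np.zeros((400,800,3),np.uint8);o[:A_.shape[0],:A_.shape[1]]=A_;o[:B_.shape[0],440:440+B_.shape[1]]=B_[:, :360]
cv2.imwrite('pics/m3.png',o)
```

```text
t 13.82 setter mm [ 0.6 27.6 60.9] F setter [-0.3 -0.1  0.3] gap -0.0
tool axes in setter (cols):
 [[-1.     0.001  0.001]
 [ 0.001  1.    -0.001]
 [-0.001 -0.001 -1.   ]]
```

View pics/m3.png

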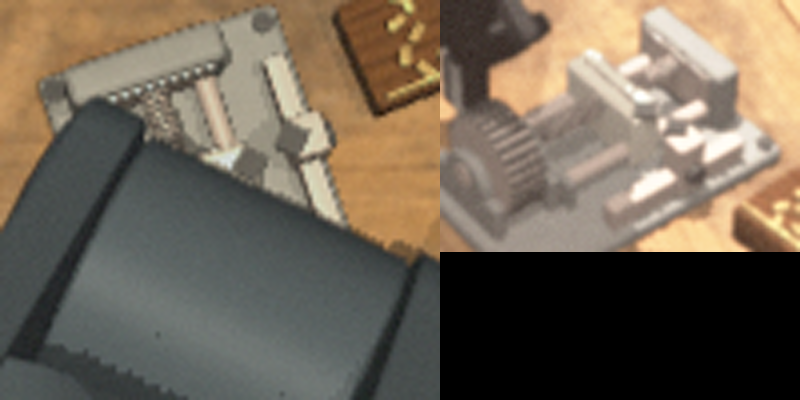

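```bash
cat >> h.py <<'E'
def meas(f):
    c=cam('top',f); t=cv2.cvtColor(np.ascontiguousarray(c['img']),cv2.COLOR_RGB2GRAY).astype(int)
    print(t[176:195,354:382])
    return c
E
python3 - <<'E'
from h import *
c=meas('t4.png')
E
```

```text
[[202 195 179 143 163 163 164 164 166 163 169 146 144 145 144 143 100  99
  102 122 138 182 201 204 202 203 191  93]
 [193 200 183 158 128 162 164 162 166 151 150 143 144 145 143 143 105  98
   98  99 102 125 137 148 197 205 200 121]
 [181 202 189 166 136 163 163 163 151 146 146 146 147 144 143 132 100  98
   99  99  99  98 100 165 203 205 199 175]
 [176 201 197 176 150 163 163 163 146 145 146 145 145 146 144 111  95  98
  101 101  98 101 104 192 206 202 199 189]
 [167 193 201 171 157 163 137 126 147 148 146 147 145 146 130 105  98  99
  100  99 100 102 118 204 207 203 201 202]
 [120 166 194 172 164 183 164 122 135 144 145 145 143 144 122  89  97  96
   99 100 100 102 188 207 202 205 206 194]
 [159 162 193 195 201 210 151 106 109 113 135 144 141 140 138  90  82  83
   94  99  99 119 206 207 199 194 169 127]
 [196 203 210 213 213 194 122  99  98  97 108 110 134 142 142 133 128  87
   76  82 105 174 185 152 125 117 105  82]
 [213 215 215 217 213 143 104  99 102 100  98  97 109 132 142 143 144 108
   79  77  92 120 114  95  79 119  81  87]
 [214 216 215 217 164 107 100  98 100  97 103 1
[... 423 characters left out ...]
 61  57  56  81 105 119 138 106  82  99 120 106 162 165 165 165 163 164
  148 144 123  82 188 208 206 203 201 177]
 [ 65  61  58  58  63  81  92 103 135 104 119 108 162 167 166 164 163 162
  148 144 140  81 145 206 209 205 202 195]
 [ 70  67  66  62  60  58  57  69  92  88  96 106 162 167 166 164 165 166
  159 146 144 108  95 201 206 206 204 203]
 [ 71  68  67  68  66  65  63  58  54  61  66  82 123 126 163 164 165 163
  166 148 143 139  85 185 208 207 203 202]
 [ 74  71  72  70  70  66  67  60  61  59  55  59  71  76 114 125 121 160
  165 165 148 144 100 147 208 209 204 202]
 [ 76  71  72  71  71  68  67  66  64  64  61  59  57  55  64  75  90 121
  125 162 161 146 109  90 201 210 206 201]]
```

Call:
arm_command([
  {"dx":0,"dy":-0.0037,"dz":0.001,"rx":0,"ry":0,"rz":0,"fingers":-1},
  {"dx":0,"dy":-0.0167,"dz":-0.0123,"rx":0,"ry":0,"rz":0,"fingers":-1},
  {"dx":0,"dy":-0.02,"dz":-0.011,"rx":0,"ry":0,"rz":0,"fingers":-1},
  {"dx":0,"dy":-0.02,"dz":-0.0037,"rx":0,"ry":0,"rz":0,"fingers":-1},
  {"dx":0,"dy":-0.02,"dz":-0.0037,"rx":0,"ry":0,"rz":0,"fingers":-1},
  {"dx":0,"dy":-0.03,"dz":0,"rx":0,"ry":0,"rz":0,"fingers":-1},
  {"dx":0,"dy":-0.0167,"dz":0.0013,"rx":0,"ry":0,"rz":0,"fingers":-1},
  {"dx":0,"dy":0,"dz":-0.03,"rx":0,"ry":0,"rz":0,"fingers":-1},
  {"dx":0,"dy":0.13,"dz":0,"rx":0,"ry":0,"rz":0,"fingers":-1},
  {"dx":0,"dy":0,"dz":0,"rx":0,"ry":0,"rz":0,"fingers":-1},
])

```text
clock: 15.22
eef_pos: [0.4762, -0.19, 0.0779]
tool_rot: [0.447, -3.109, -0.001]
force: [0.3, 0.1, -0.7]
finger_gap: 0.0001
grasp_force: 0.0
```

Run:
```python
from h import *
c=meas('t5.png');st()
```

```text
[[201 197 176 142 162 166 164 166 165 165 165 147 143 142 143 142 102  97
   97 118 138 179 199 203 201 202 190  89]
 [191 203 149 152 158 146 140 162 166 151 150 145 144 143 143 141 103  96
   95 101 104 123 136 148 199 203 199 121]
 [167 199 166 155 178 126 130 149 150 145 146 145 145 144 142 127 100  96
   97  98  98  98  99 160 202 205 199 174]
 [158 197 196 200 209 122 108 111 117 135 146 144 145 144 141 108  99 100
   99 100  98  99 103 196 205 204 200 190]
 [203 211 212 213 171 108  97  96 100 107 118 136 144 143 132 101 100  98
   98 100 100 100 118 204 206 202 202 200]
 [214 215 214 216 133 101  97  99 101  99 103 111 134 142 122  86  95 100
  100 100  99 101 188 206 204 204 203 195]
 [214 216 216 198 115  97  99  99 100  98  97  99 101 139 138  91  82  84
   96  99 104 120 206 206 197 194 167 125]
 [215 216 214 146 105  98 101 100  99 101 102  92 129 141 144 131 131  89
   75  84 106 176 185 155 125 118 103  82]
 [215 182 171 108  94  98 100 102  99 100  98  89 140 144 142 143 141 108
   77  74  91 121 112  91  80 117  80  85]
 [148 179 203 195 161 103  97  99 103 102 103 1
[... 598 characters left out ...]
3 166 165 164
  144 145 141  86 143 206 206 206 202 196]
 [ 68  66  68  64  62  62  57  55  56  69  91 119 148 164 165 164 163 164
  157 144 144 106  94 202 210 203 203 203]
 [ 72  70  69  67  67  61  58  59  61  58  59  68  91 118 146 145 161 164
  165 147 144 140  82 185 209 204 203 201]
 [ 76  71  70  70  68  67  64  63  63  62  59  56  59  65  90 109 123 152
  166 158 149 146  96 143 205 205 204 199]
 [ 74  74  71  70  74  71  68  68  65  66  64  61  60  58  56  65  75 105
  123 153 157 147 109  91 201 206 207 204]]
t 15.28 setter mm [ 0.5 29.9 78.1] F setter [ 0.5 -0.4  0.9] gap -0.0004
tool axes in setter (cols):
 [[-1.    -0.001 -0.   ]
 [-0.001  1.    -0.   ]
 [ 0.    -0.    -1.   ]]
```

Run:
```python
from h import *
c=cam('top'); im=c['img'][172:194,350:384,::-1]; k=22
b=cv2.resize(im,None,fx=k,fy=k,interpolation=cv2.INTER_CUBIC)
f=lambda p:tuple(int(round((q-o+.5)*k)) for q,o in zip(p,(350,172)))
for x in (80,82,84,86,88,90):
    p=proj(c,[mm(x,-15,51),mm(x,-60,51)]); cv2.line(b,f(p[0]),f(p[1]),(0,0,255) if x%4 else (0,255,0),1); print(x,p.round(2).tolist())
cv2.imwrite('pics/z5.png',b)
```

```text
80 [[355.35, 188.56], [380.71, 180.59]]
82 [[354.99, 187.44], [380.35, 179.47]]
84 [[354.63, 186.32], [379.98, 178.35]]
86 [[354.27, 185.2], [379.62, 177.23]]
88 [[353.91, 184.08], [379.26, 176.11]]
90 [[353.55, 182.96], [378.89, 175.0]]
```

View pics/z5.png

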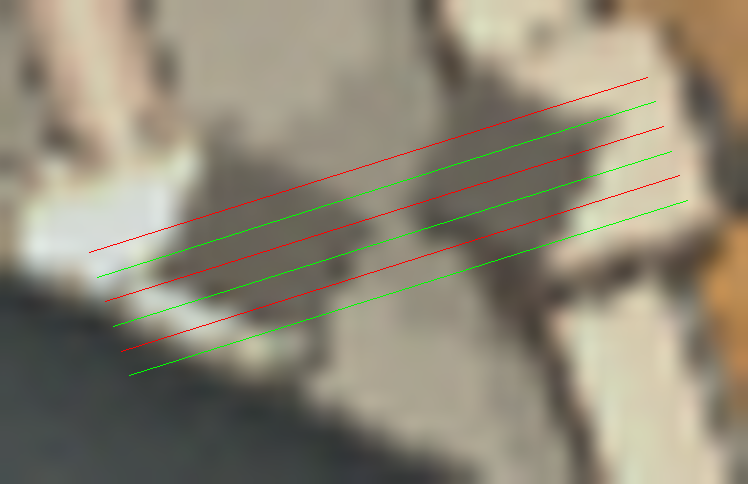

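Run:
```python
from h import *
ct=cam('top');cs=cam('side','s5.png')
g=lambda f:cv2.imread('pics/'+f,0)
k=10
up=lambda a:cv2.resize(a,None,fx=k,fy=k,interpolation=cv2.INTER_CUBIC)
def reg(a,b,box,win,m=cv2.TM_CCOEFF_NORMED):
    u0,u1,v0,v1=box;U0,U1,V0,V1=win
    r=cv2.matchTemplate(up(b[V0:V1,U0:U1]),up(a[v0:v1,u0:u1]),m);_,mx,_,p=cv2.minMaxLoc(r)
    return np.array([U0+p[0]/k-u0,V0+p[1]/k-v0]),mx
t0,t4,t5=g('top0.png'),g('t4.png'),g('t5.png')
print('gauge drift',reg(t0,t5,(364,380,173,186),(360,384,168,190)))
ex=proj(ct,[mm(54,-33,51),mm(84,-33,51)]);e=(ex[1]-ex[0])/30;print('px/mm',e)
for box in [(361,374,194,204),(360,373,195,203),(359,374,193,205)]:
  for n,t in(('t4',t4),('t5',t5)):
    d,m=reg(t0,t,box,(350,382,172,208)); print(n,d,m.round(3),'mm',d@e/(e@e),'perp',(d-e*(d@e)/(e@e)))
s0,s2,s3,s5=g('side0.png'),g('s2.png'),g('s3.png'),g('s5.png')
ex=proj(cs,[mm(54,-33,51),mm(84,-33,51)]);e=(ex[1]-ex[0])/30;print('side px/mm',e)
for n,t in(('s2',s2),('s3',s3),('s5',s5)):
    d,m=reg(s0,t,(350,362,257,269),(345,385,240,275)); print(n,d,m.round(3),'mm',d@e/(e@e))
    d,m=reg(s2,t,(356,368,252,264),(345,385,240,275)); print(n,'from s2',d,m.round(3),'mm',d@e/(e@e))
# gauge pointer turned half round against jaw pointer, t0 (shade free of rider): displacement of centres
for n,t,win in(('t0',t0,(354,378,188,210)),('t5',t5,(352,370,174,192))):
    for hb in (4,5,6):
        c=(373,179); P=t[c[1]-hb:c[1]+hb+1,c[0]-hb:c[0]+hb+1][::-1,::-1]
        _,mx,_,p=cv2.minMaxLoc(cv2.matchTemplate(up(t[win[2]:win[3],win[0]:win[1]]),up(P),cv2.TM_CCOEFF_NORMED))
        q=(win[0]+p[0]/k+hb,win[2]+p[1]/k+hb); a=tos(ray(ct,*q,.051));b=tos(ray(ct,*c,.051)); print(n,hb,mx,'jaw-gauge',(a-b)[:2])
```

```text
gauge drift (array([0., 0.]), 0.9619275331497192)
px/mm [-0.18123222 -0.560879  ]Traceback (most recent call last):
  File "<stdin>", line 15, in <module>
AttributeError: 'float' object has no attribute 'round'
```

Run:
```python
from h import *
ct=cam('top');cs=cam('side','s5.png')
g=lambda f:cv2.imread('pics/'+f,0)
k=10
up=lambda a:cv2.resize(a,None,fx=k,fy=k,interpolation=cv2.INTER_CUBIC)
def reg(a,b,box,win,m=cv2.TM_CCOEFF_NORMED):
    u0,u1,v0,v1=box;U0,U1,V0,V1=win
    r=cv2.matchTemplate(up(b[V0:V1,U0:U1]),up(a[v0:v1,u0:u1]),m);_,mx,_,p=cv2.minMaxLoc(r)
    return np.array([U0+p[0]/k-u0,V0+p[1]/k-v0]),round(mx,3)
t0,t4,t5=g('top0.png'),g('t4.png'),g('t5.png')
ex=proj(ct,[mm(54,-33,51),mm(84,-33,51)]);e=(ex[1]-ex[0])/30
for box in [(361,374,194,204),(360,373,195,203),(359,374,193,205)]:
  for n,t in(('t4',t4),('t5',t5)):
    d,m=reg(t0,t,box,(350,382,172,208)); print(n,d,m,'mm',d@e/(e@e),'perp',(d-e*(d@e)/(e@e)))
s0,s2,s3,s5=g('side0.png'),g('s2.png'),g('s3.png'),g('s5.png')
ex=proj(cs,[mm(54,-33,51),mm(84,-33,51)]);e=(ex[1]-ex[0])/30;print('side px/mm',e)
for n,t in(('s2',s2),('s3',s3),('s5',s5)):
    d,m=reg(s0,t,(350,362,257,269),(345,385,240,275)); print(n,d,m,'mm',d@e/(e@e))
    d,m=reg(s2,t,(356,368,252,264),(345,385,240,275)); print(n,'from s2',d,m,'mm',d@e/(e@e))
for n,t,win in(('t0',t0,(354,378,188,210)),('t5',t5,(352,370,174,192))):
    for hb in (4,5,6):
        c=(373,179); P=t[c[1]-hb:c[1]+hb+1,c[0]-hb:c[0]+hb+1][::-1,::-1]
        _,mx,_,p=cv2.minMaxLoc(cv2.matchTemplate(up(t[win[2]:win[3],win[0]:win[1]]),up(P),cv2.TM_CCOEFF_NORMED))
        q=(win[0]+p[0]/k+hb,win[2]+p[1]/k+hb); a=tos(ray(ct,*q,.051));b=tos(ray(ct,*c,.051)); print(n,hb,round(mx,3),'jaw-gauge',(a-b)[:2])
```

```text
t4 [ -4.6 -14.3] 0.758 mm 25.48492775214087 perp [ 0.0186901  -0.00603918]
t5 [ -5.6 -17.1] 0.944 mm 30.526782364797008 perp [-0.06756338  0.0218312 ]
t4 [ -4.6 -14.5] 0.893 mm 25.80780050339754 perp [ 0.07720505 -0.02494663]
t5 [ -5.6 -17. ] 0.961 mm 30.365345989168674 perp [-0.09682085  0.03128493]
t4 [ -4.5 -14.7] 0.533 mm 26.07850964514795 perp [ 0.22626627 -0.07311156]
t5 [ -5.4 -17.3] 0.845 mm 30.745327897041197 perp [ 0.17204411 -0.0555912 ]
side px/mm [ 0.40754084 -0.2109255 ]
s2 [ 6.2 -3.8] 0.874 mm 15.805319965722505
s2 from s2 [0. 0.] 0.999 mm 0.0
s3 [ 9.8 -5.3] 0.864 mm 24.274988826455157
s3 from s2 [ 3.3 -1.6] 0.873 mm 7.98923323912209
s5 [12.3 -6.1] 0.81 mm 29.914639113566434
s5 from s2 [ 5.9 -2.3] 0.757 mm 13.72225240253793
t0 4 0.925 jaw-gauge [-30.32499096  21.98849104]
t0 5 0.87 jaw-gauge [-30.32499096  21.98849104]
t0 6 0.828 jaw-gauge [-30.16344997  21.93661493]
t5 4 0.898 jaw-gauge [ 0.31721334 21.9084445 ]
t5 5 0.767 jaw-gauge [ 0.70193202 21.43031142]
t5 6 0.599 jaw-gauge [ 1.29986751 21.06125627]
```

Call:
arm_command([
  {"dx":0,"dy":0,"dz":-0.15,"rx":0,"ry":0,"rz":0,"fingers":-1},
  {"dx":0,"dy":0.05,"dz":-0.15,"rx":0,"ry":0,"rz":0,"fingers":-1},
  {"dx":0,"dy":0.15,"dz":0,"rx":0,"ry":0,"rz":0,"fingers":-1},
  {"dx":0,"dy":0.15,"dz":0,"rx":0,"ry":0,"rz":0,"fingers":-1},
  {"dx":0,"dy":0.15,"dz":0,"rx":0,"ry":0,"rz":0,"fingers":-1},
  {"dx":0,"dy":0.15,"dz":0,"rx":0,"ry":0,"rz":0,"fingers":-1},
  {"dx":0,"dy":0.15,"dz":0,"rx":0,"ry":0,"rz":0,"fingers":-1},
  {"dx":0,"dy":0,"dz":0,"rx":0,"ry":0,"rz":0,"fingers":-1},
])

```text
clock: 16.52
eef_pos: [0.4091, 0.0403, 0.1678]
tool_rot: [0.449, -3.109, -0.0]
force: [0.2, -0.8, 0.6]
finger_gap: 0.0001
grasp_force: 0.0
```

Run:
```python
from h import *
st();ct=cam('top','t6.png')
g=lambda f:cv2.imread('pics/'+f,0)
k=10
up=lambda a:cv2.resize(a,None,fx=k,fy=k,interpolation=cv2.INTER_CUBIC)
t0,t=g('top0.png'),g('t6.png')
ex=proj(ct,[mm(54,-33,51),mm(84,-33,51)]);e=(ex[1]-ex[0])/30
for u0,u1,v0,v1 in [(361,374,194,204),(360,373,195,203),(345,366,195,212),(335,374,193,215)]:
    r=cv2.matchTemplate(up(t[172:208,325:382]),up(t0[v0:v1,u0:u1]),cv2.TM_CCOEFF_NORMED);_,mx,_,p=cv2.minMaxLoc(r)
    d=np.array([325+p[0]/k-u0,172+p[1]/k-v0]);print(d,round(mx,3),'mm',d@e/(e@e))
im=cv2.imread('pics/t6.png'); a=im[172:194,345:384];k2=20
b=cv2.resize(a,None,fx=k2,fy=k2,interpolation=cv2.INTER_CUBIC)
for off in(0,):
  f=lambda p:tuple(int(round((q-o+.5)*k2)) for q,o in zip(p,(345,172)))
  for x in (78,86,94):
    p=proj(ct,[mm(x,-15,51),mm(x,-60,51)]); cv2.line(b,f(p[0]),f(p[1]),(0,0,255),1)
cv2.imwrite('pics/z6.png',b)
```

```text
t 16.52 setter mm [  0.4 271.1 167.8] F setter [-0.  -0.8  0.6] gap 0.0001
tool axes in setter (cols):
 [[-1.    -0.002 -0.   ]
 [-0.002  1.     0.   ]
 [ 0.     0.    -1.   ]]
[ -5.6 -17. ] 0.951 mm 30.365345989168674
[ -5.7 -17. ] 0.961 mm 30.417509598674904
[ -5.7 -17. ] 0.97 mm 30.417509598674904
[ -5.7 -17. ] 0.966 mm 30.417509598674904
```

View pics/z6.png

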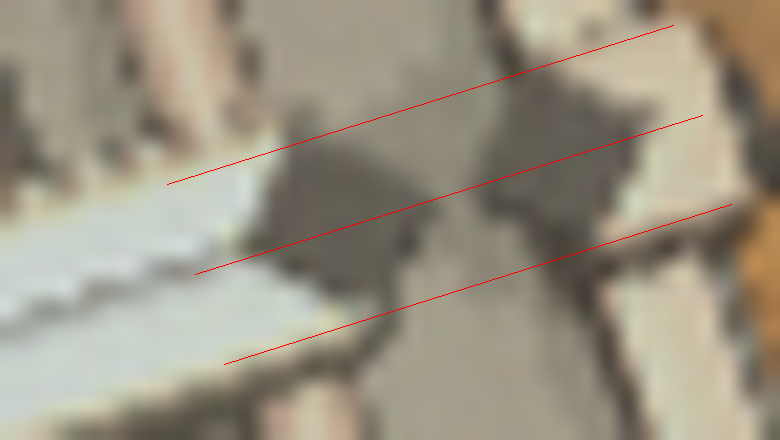

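```bash
python3 -c "
from bench import ctrl
print(ctrl.sign_off())"
```

```text
the job is handed in; nothing more can be done
None
```

The job is handed in: I closed the jaw about 30 mm by rolling the wheel, and the last top-camera picture shows its pointer opposite the gauge pointer, within about 0.5 mm by my reading. The hand is clear, and the verdict was not reported.

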